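# Take a weld reading with the bench tester

### The job

Take one reading of the weld: press the round key on the tester's panel, then push down the probe on the narrower side of the weld until its foot rests on the plate, then do the same with the probe on the wider side, and finally press the long bar key to store it. Press gently with a fingertip and let the keys spring back; leave the square key alone, and do not shift or pick up the tester, the plate or anything else on the bench.

Things in the scene. Friction and masses are not known exactly. Their poses are not given: they have to be found in the camera images.
- tester: weld tester lying on its back, screen up: grey and black box 170 mm (its x) by 250 mm (its y), rubber corners, panel 62 mm above the bench, a carrying handle along its +x edge reaching 123 mm from the centre. 2.3 kg, loose. Origin under its centre, on the bench; z up. The screen takes its +y side; the three off-white keys stand in a row along x on its -y side, 45 mm apart, 76 mm from the centre line: round, square, bar.
- round_key_top (a point): centre of the upper face of the round key, 28 mm across; 80 mm above the bench when up, 18 mm above the panel. At x = -45 mm, y = -76 mm of the tester.
- square_key_top (a point): centre of the upper face of the square key, 22 x 22 mm, between the other two, equally high. Not to be pressed.
- bar_key_top (a point): centre of the upper face of the bar key, 20 mm (tester x) by 46 mm (tester y), equally high. At x = +45 mm, y = -76 mm of the tester.
- round_key (a joint): how far this key is down, m: 0 up (as at the start), 0.010 at its hard stop; it clicks at 0.003. A spring pushes it back: 1 N to start it moving, 4 N at 0.003, 11 N at the stop.
- square_key (a joint): how far this key is down, m: 0 up (as at the start), 0.010 at its hard stop; it clicks at 0.003. A spring pushes it back: 1 N to start it moving, 4 N at 0.003, 11 N at the stop.
- bar_key (a joint): how far this key is down, m: 0 up (as at the start), 0.010 at its hard stop; it clicks at 0.003. A spring pushes it back: 1 N to start it moving, 4 N at 0.003, 11 N at the stop.
- coupon: welded test plate of dark steel lying flat, 200 mm (its x) by 110 mm (its y), 10 mm thick, 2.1 kg with its two probe holders, loose. Origin under its centre, on the bench; z up. A raised light weld bead 15 mm wide runs along y at x = +40 mm, so the narrower side is the 60 mm at +x and the wider side the 140 mm at -x. May lie any way round.
- narrow_probe_top (a point): black cap of a probe, 32 mm across, 8 mm thick, flat on top; this point is the centre of its upper face, 72 mm above the bench when fully up. The probe slides straight down in an aluminium arch standing on the plate (arch 24 x 66 mm, its top 44 mm above the bench) on the narrower side of the weld, at x = +74 mm of the plate.
- wide_probe_top (a point): black cap of a probe, 32 mm across, 8 mm thick, flat on top; this point is the centre of its upper face, 72 mm above the bench when fully up. The probe slides straight down in an aluminium arch standing on the plate (arch 24 x 66 mm, its top 44 mm above the bench) on the wider side of the weld, at x = -30 mm of the plate.
- narrow_probe (a joint): how far this probe has been pushed down, m: 0 fully up, 0.012 with its foot on the plate. Starts at 0 to 0.003. It slides against 3 N of friction and stays wherever it is left; it does not spring back. Once the foot is on the plate the cap itself gives on a spring (4 N to start, 2 N more per mm, 6 mm at most) and comes back when let go; that is not counted here.
- wide_probe (a joint): how far this probe has been pushed down, m: 0 fully up, 0.012 with its foot on the plate. Starts at 0 to 0.003. It slides against 3 N of friction and stays wherever it is left; it does not spring back. Once the foot is on the plate the cap itself gives on a spring (4 N to start, 2 N more per mm, 6 mm at most) and comes back when let go; that is not counted here.
- step_block: bystander: steel step block, 24 x 80 mm, steps 10 to 40 mm high. Origin under its centre.
- gel_bottle: bystander: closed white bottle, 54 mm across, 125 mm tall. Origin under its centre.
- angle_probe: bystander: small hand probe on a clear wedge, 45 x 28 mm, 38 mm high. Origin under its centre.
There are look-alikes about, which are no part of the job. There is more than one size of the coupon; the job needs the smallest.

How it is judged (in metres and radians):
On the way, in this order (a step that is already met when the one before it is completed fails the run):
1. the round key is pressed (value of joint round_key above 0.003 m), for 0.05 s.
2. the probe on the narrower side is down on the plate (value of joint narrow_probe above 0.008 m), for 0.1 s.
3. the probe on the wider side is down on the plate (value of joint wide_probe above 0.008 m), for 0.1 s.
4. the bar key is pressed (value of joint bar_key above 0.003 m), for 0.05 s.
At the end, for the whole second after the job is handed in: Both probes are pushed down to within 4 mm of the plate, all three keys have sprung back up (within 2 mm), the tester and the plate are within 15 mm of where they stood and the bystanders within 20 mm, all at rest (value of joint each of narrow_probe, wide_probe above 0.008 m and value of joint each of round_key, square_key, bar_key below 0.002 m and distance of each of tester, coupon from where it was at the start of the episode below 0.015 m and distance of each of step_block, gel_bottle, angle_probe from where it was at the start of the episode below 0.02 m and linear speed of each of tester, coupon, step_block, gel_bottle, angle_probe below 0.01 m/s); the robot touches nothing.
It fails at once if the wider side's probe is pushed down before the narrower side's, or the bar key pressed before both probes are down ((value of joint wide_probe above 0.008 m and value of joint narrow_probe below 0.008 m) or (value of joint bar_key above 0.003 m and value of joint any of wide_probe, narrow_probe below 0.008 m)).
It fails at once if the square key is pressed (value of joint square_key above 0.003 m).
It fails at once if the tester or the plate is shifted or lifted by more than 15 mm (distance of any of tester, coupon from where it was at the start of the episode above 0.015 m).
It fails at once if a bystander is moved by more than 20 mm (distance of any of step_block, gel_bottle, angle_probe from where it was at the start of the episode above 0.02 m).
It fails at once if the tester or the plate, with its keys or probes, is pressed with more than 25 N (contact force between any of the fingers, the arm and tester above 25 N or contact force between any of the fingers, the arm and coupon above 25 N).
It also fails if it takes over 64 s, if anything falls off the work surface, if the arm or the gripper's body presses on something with over 40 N, if the wrist force passes 120 N, or if a joint passes its speed limit or range.

### The arm

A 6-joint arm with a two-finger parallel gripper is mounted at the origin on the work surface. World frame = base frame: x ahead of the robot, y to its left, z up, the work surface at z = 0. Lengths are in mm, angles in rad, forces in N, time in s.
With the tool pointing down it reaches from about 250 to 725 mm from the base axis. Payload 4 kg.
Tool frame: the origin (TCP) lies at the centre of the arm's flange, where the gripper is bolted on; the fingertips stand 173 mm ahead of it and the grasp point (between the pads) lies 155 mm ahead of it; z points along the fingers, y is the direction in which the jaws open and shut (so a half turn about z gives the same grasp; the last joint's range is limited). The gripper opens to 85 mm and grips with 20 to 120 N. Pads are 22 mm wide; open, the fingers measure 114 mm over their backs; the gripper's body (76 mm by 85 mm) begins 54 mm behind the grasp point. The pads swing forward as they close: fully open they stand 13 mm farther back than shut.
Start: joints at [-1.34, 0.241, 0.005, 1.335, 0, 1.571], TCP at [114.376, -486.742, 404.706] pointing down, gripper open.
Joint ranges: [-2.72, 2.72], [-1.05, 1.87], [-1.09, 1.28], [-1.99, 2.15], [-1.42, 1.44], [-3.14, 3.14]. Speed limits (rad/s): [2.79, 2.79, 3.14, 3.14, 3.14, 3.14].

### API

Orientations are given as a unit quaternion [x, y, z, w].
In Python, from bench import manip gives the robot as it stands.
- The arm moves only by the shell command python3 -m pendant 'ROWS' [FORCE]. ROWS is JSON, a list of rows, each an object of numbers: "x", "y", "z": the shift along the tool's x, y, z in mm; "ax", "ay", "az": the turn, a rotation vector about the tool's x, y, z in degrees; "claw": the opening, from 0 (shut) to 1 (fully open). In form: [{"x": .., "y": .., "z": .., "ax": .., "ay": .., "az": .., "claw": ..}, ...]. A call has 1 to 12 rows; each row is the pose to reach, as a shift and turn from the pose commanded when the call began, along the tool's axes at that moment; what a row does not reach only later rows make up. A row lasts 1/10 s, in which the tool goes at most 50 mm and 8.59 degrees, less where a joint would pass 70% of its speed; a pose out of reach is approached as far as the arm can. A call with a gripper value outside its range is refused whole. The fingers move at their own pace and stop on an object; FORCE is the grip in N (left out, the last holds). Time passes only in rows, so rows that repeat a pose let the fingers close. It gives the time, the measured TCP pose, the force and the opening at its end, in the units of the state.
- manip.state(): the state, without advancing time (a new reading comes with each control period).
- manip.get_image(name): name is "scene" or "top" or "wrist"; returns a dict with "img" (384x512x3 uint8, red, green, blue), "fovy" (degrees; the focal length in pixels is half the picture's height over the tangent of half this angle, whatever the lens; pixels are square), "cx", "cy" (the principal point, pixels), "rvec" (rotation vector, rad) and "tvec" (3), from world to camera coordinates, as OpenCV has them. Camera axes: x right, y down, z forward; pixel columns grow to the right and rows downward; lengths in mm; the calibration is good to about 2 mm. A picture is of the moment at which its call begins. There is no depth.
- manip.close_job(): hands the job in, once; it reports no verdict.
Trained networks look in the newest picture that a camera, given by its name, has taken for a name from the list of things; names that differ only in an ending like _2 or _b are one class to them, and where a whole thing is asked for, a point or a joint stands for the part that bears it (a point fixed in the world has none). Each returns a list of dicts, best first, with "score" (0 to 1); they miss things now and then, are a little off and sometimes report something else, mostly with a low value. They report only what shows in the picture. A call takes as long as a camera call. They do not tell look-alikes from the thing itself.
- manip.silhouettes(name, camera): "mask" (384x512 bool, what is visible of it) and "position" ([row, column] in pixels, amid what is visible of it).
- manip.place_of(name, camera): "position" ([row, column] in pixels: a listed point, or the origin of a listed thing).
The state is a dict: "time_s": time; "qpos": joint angles; "qd": joint speeds; "tau": joint torques, N m; "position": TCP position; "eef_rot": TCP orientation; "force": force on the tool from outside, world axes, zero at the start; "wrist_torque": the same for the moment, N m; "opening": finger opening in mm.
Only numpy, scipy, OpenCV 4.12 (cv2) and the standard library are available. Lean on these libraries where they do the work, as an engineer would, in place of code of your own. Each camera call takes 0.05 s, during which the arm holds its last target.

## Working session

There is one attempt and no reset: what is moved stays moved. The work goes in short steps, Python scripts to look and compute and a shell command to move; the robot and the scene stay as the last step left them, time stands still between calls to the robot, and variables do not carry over. Pictures are saved under pics/ and viewed, and the job is handed in when it is done.

```bash
ls; mkdir -p pics; cat > h.py <<'E'
from bench import manip
import numpy as np, cv2
def K(d):
    h,w=d["img"].shape[:2]; f=h/2/np.tan(np.radians(d["fovy"])/2)
    return np.array([[f,0,d["cx"]],[0,f,d["cy"]],[0,0,1]])
def ray(d,rc,z):
    R=cv2.Rodrigues(np.array(d["rvec"],float))[0]; t=np.array(d["tvec"],float)
    c=-R.T@t; v=R.T@np.linalg.inv(K(d))@np.array([rc[1],rc[0],1.])
    return c+v*(z-c[2])/v[2]
def proj(d,p):
    q,_=cv2.projectPoints(np.array(p,float).reshape(-1,3),np.array(d["rvec"],float),np.array(d["tvec"],float),K(d),None)
    return q.reshape(-1,2)[:,::-1]
def save(d,n,s=1.5): cv2.imwrite(n,cv2.resize(d["img"][:,:,::-1],None,fx=s,fy=s,interpolation=cv2.INTER_CUBIC))
E
python3 - <<'E'
from h import *
print(manip.state())
for c in ["top","scene","wrist"]:
    d=manip.get_image(c); save(d,f"pics/{c}0.png")
    print(c,d["fovy"],d["cx"],d["cy"])
    for n,z in [("tester",0),("round_key_top",80),("square_key_top",80),("bar_key_top",80),("coupon",0),("narrow_probe_top",70),("wide_probe_top",70),("step_block",0),("gel_bottle",0),("angle_probe",0)]:
        for r in manip.place_of(n,c): print(n,round(r["score"],2),np.round(r["position"],1),np.round(ray(d,r["position"],z)))
E
```

```text
pics
{'time_s': 0.0, 'qpos': array([-1.33998569e+00,  2.41433733e-01,  3.72180951e-03,  1.33517996e+00,
        8.32959438e-06,  1.57079570e+00]), 'qd': array([ 0.00084397,  0.00148785, -0.00320043,  0.00091105,  0.00051055,
        0.0009994 ]), 'tau': array([-5.69876702e-04, -3.72310925e+01,  2.52411354e+01,  1.66852470e-02,
        1.60581876e-04, -1.91025563e-06]), 'position': array([ 114.32440435, -486.48498588,  403.80127527]), 'eef_rot': array([ 9.93347613e-01,  1.15149561e-01, -1.16513716e-04, -1.04128980e-03]), 'force': array([ 0.34719414,  0.18487296, -0.09028154]), 'wrist_torque': array([ 0.00375044, -0.05787765, -0.00044436]), 'opening': 85.63733085042642}
top 57.72463679104238 250.87178881319758 195.27199885844544
tester 0.83 [185.2 311.9] [ 539. -191.    0.]
tester 0.52 [200.7 105.5] [489. 450.   0.]
tester 0.46 [169.8 342.1] [ 589. -288.    0.]
round_key_top 0.6 [188.3 347. ] [ 518. -278.   80.]
square_key_top 0.59 [189.7 346.2] [ 514. -275.   80.]
square_key_top 0.42 [172.6 341.7] [ 564. -264.   80.]
square_key_top 0.23 [183.3 311.4] [ 532. -174.   80.]
bar_key_top 0.
[... 1018 characters left out ...]
15. -256.   80.]
coupon 0.94 [341.6 294.3] [739. 423.   0.]
coupon 0.89 [229.  385.4] [228. 316.   0.]
coupon 0.72 [239.4 295.9] [501. 160.   0.]
coupon 0.33 [157.9 218.5] [ 478. -339.    0.]
narrow_probe_top 0.68 [289.5 309.3] [628. 354.  70.]
narrow_probe_top 0.49 [249.  302.7] [548. 237.  70.]
wide_probe_top 0.63 [221.1 296.2] [490. 141.  70.]
wide_probe_top 0.6 [204.5 382.7] [209. 267.  70.]
wide_probe_top 0.5 [335.8 293.1] [755. 430.  70.]
step_block 0.58 [257.2 212.8] [762.  48.   0.]
gel_bottle 0.66 [297.8 367.9] [475. 457.   0.]
gel_bottle 0.15 [246.9 303.6] [502. 199.   0.]
angle_probe 0.57 [156. 173.] [ 617. -460.    0.]
wrist 59.60714773028919 255.85831190177328 190.63995255805557
```

View pics/top0.png

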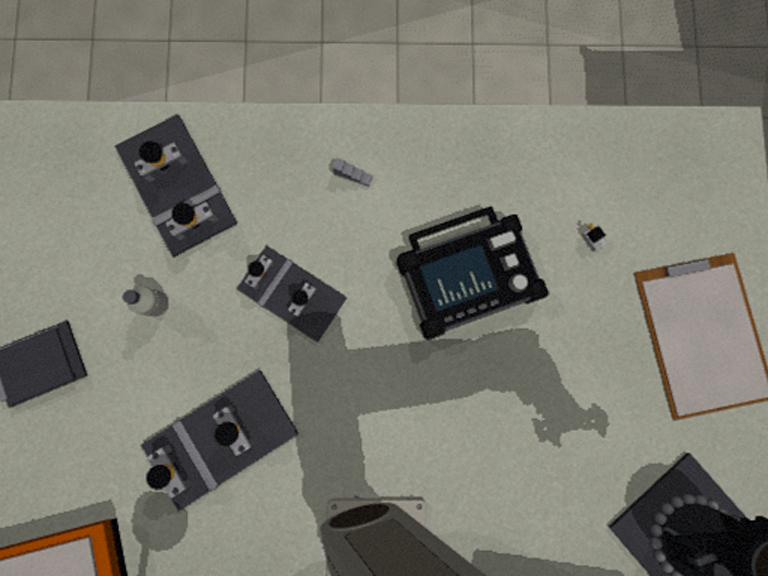

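View pics/scene0.png

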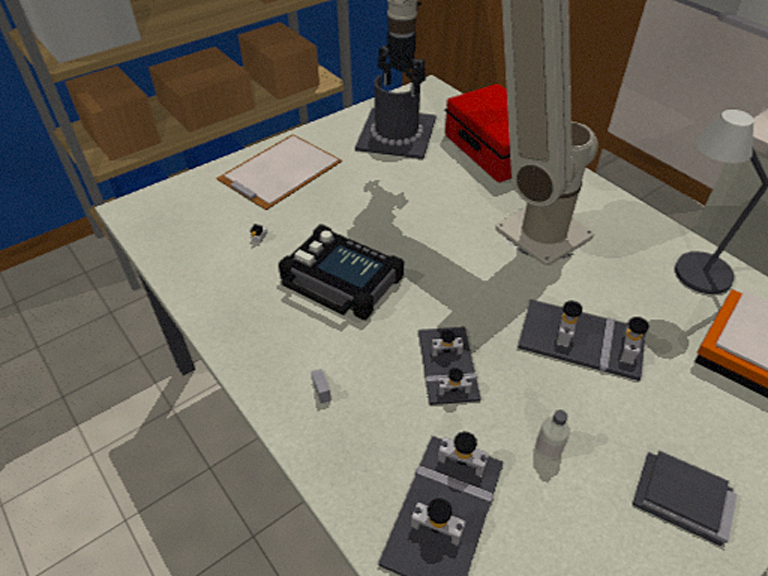

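View pics/wrist0.png

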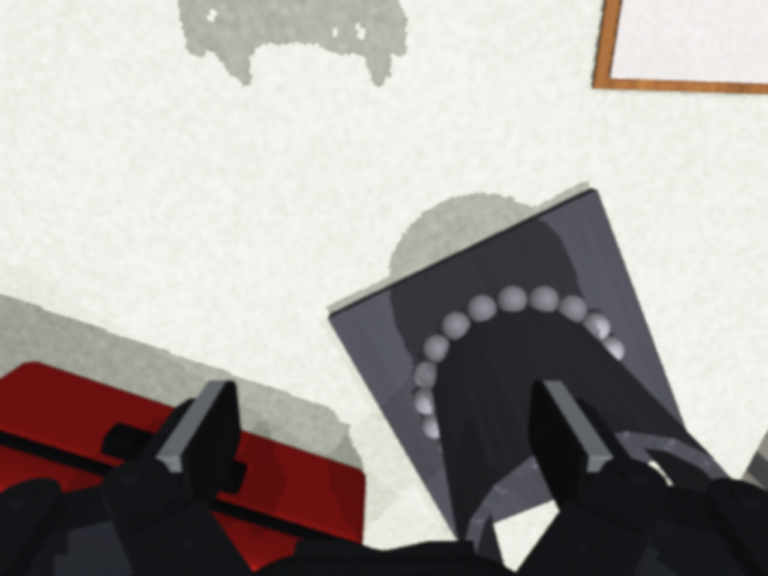

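The top view shows the smallest plate at about (290,293) in the 1.5x picture. Its bead and narrow side are at the upper left, with the narrow probe at (257,268) and the wide probe at (300,297). The tester's keys are at round (519,283), square (511,261) and bar (503,240). I'll segment these for precise positions.

```bash
python3 - <<'E'
from h import *
from scipy.optimize import least_squares
for c in ["top","scene"]:
    d=manip.get_image(c); g=cv2.cvtColor(d["img"],cv2.COLOR_RGB2GRAY)
    pts=[(518,-276,80),(560,-260,80),(603,-243,80)] 
    for p in pts:
        r,cc=proj(d,p)[0]; r0,c0=int(r)-9,int(cc)-9
        m=(g[r0:r0+19,c0:c0+19]>140).astype(np.uint8)
        n,l,s,ce=cv2.connectedComponentsWithStats(m)
        for i in range(1,n): 
            if s[i,4]>15: print(c,p,s[i],ray(d,(ce[i][1]+r0,ce[i][0]+c0),79)[:2].round(1))
    for p in [(545,233,71),(490,152,71)]:
        r,cc=proj(d,p)[0]; r0,c0=int(r)-11,int(cc)-11
        m=(g[r0:r0+23,c0:c0+23]<32).astype(np.uint8)
        n,l,s,ce=cv2.connectedComponentsWithStats(m)
        for i in range(1,n): 
            if s[i,4]>15: print(c,p,s[i],ray(d,(ce[i][1]+r0,ce[i][0]+c0),68)[:2].round(1))
    a=proj(d,(560,-230,60))[0] ; b=proj(d,(515,190,40))[0]
    for nm,q,h in [("t",a,55),("c",b,48)]:
        q=np.maximum(q.astype(int)-h,0)
        im=d["img"][q[0]:q[0]+2*h,q[1]:q[1]+2*h,::-1]
        print(nm,c,q,im.shape)
        cv2.imwrite(f"pics/z_{c}_{nm}.png",cv2.resize(im,(576,576),interpolation=cv2.INTER_CUBIC))
E
python3 - <<'E'
import cv2,numpy as np
a=[cv2.resize(cv2.imread(f"pics/z_{c}_{n}.png"),(390,290) if 0 else (296,296)) for n in "tc" for c in ("top","scene")]
cv2.imwrite("pics/zz.png",np.vstack([np.hstack(a[:2]),np.hstack(a[2:])]))
E
```

```text
top (518, -276, 80) [ 5  5  9  8 57] [ 520.3 -276.2]
top (560, -260, 80) [ 6  6  8  8 42] [ 562.3 -260.4]
top (603, -243, 80) [ 3  5 15 10 86] [ 604.3 -245.2]
top (545, 233, 71) [ 6  6 10 10 77] [546.4 237.7]
top (490, 152, 71) [ 6  6 11 11 88] [491.  152.1]
t top [120 273] (110, 110, 3)
c top [142 139] (96, 96, 3)
scene (518, -276, 80) [  0   0  19  10 117] [ 495.2 -304.8]
scene (518, -276, 80) [ 6  8  7  5 28] [ 520.7 -275.5]
scene (518, -276, 80) [ 0 15  6  4 20] [ 561.4 -259. ]
scene (560, -260, 80) [ 0  0  8 10 50] [ 561.9 -304.4]
scene (560, -260, 80) [13  1  6  5 25] [ 521.7 -276.5]
scene (560, -260, 80) [ 6  8  7  5 22] [ 562.3 -258.8]
scene (560, -260, 80) [ 0 14  8  5 26] [ 600.9 -241.5]
scene (603, -243, 80) [ 0  0 10  9 49] [ 599.9 -289.3]
scene (603, -243, 80) [13  1  6  5 20] [ 563.2 -259.3]
scene (603, -243, 80) [ 3  7 12  7 47] [ 604.8 -244.5]
scene (545, 233, 71) [ 8 10 10  8 62] [546.  238.8]
scene (490, 152, 71) [ 7  8 14  9 71] [488.4 152.5]
t scene [115 160] (110, 110, 3)
c scene [191 251] (96, 96, 3)
```

View pics/zz.png

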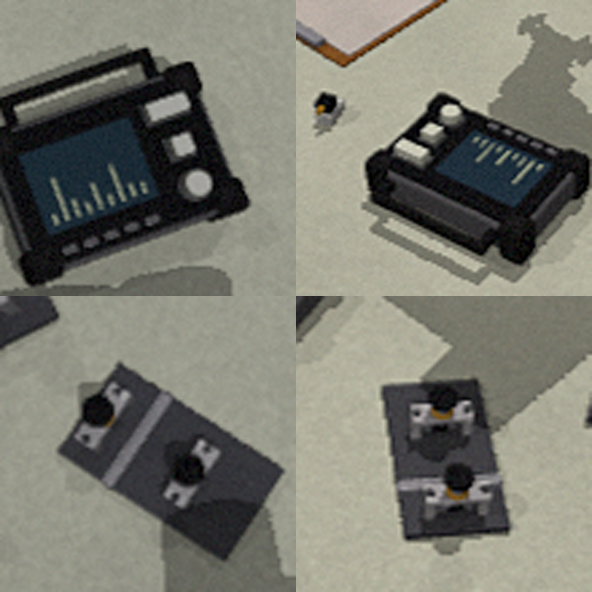

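```bash
cat > goto.py <<'E'
import sys
from h import *
from scipy.spatial.transform import Rotation as R
s=manip.state(); r=R.from_quat(s["eef_rot"]); 
print(s["time_s"],s["position"].round(1),"tip",(s["position"]+r.apply([0,0,173])).round(1),"open",s["opening"],"F",s["force"].round(1),s["qpos"].round(2)); print(r.as_matrix().round(3))
if len(sys.argv)>1: print("tip shift in tool axes",r.inv().apply(np.array(list(map(float,sys.argv[1:4])))-s["position"]-r.apply([0,0,173])).round(1))
E
python3 goto.py 520.5 -276 180
```

```text
1.75 [ 114.4 -486.8  404.7] tip [ 114.4 -486.8  231.7] open 85.49395482514188 F [ 0.3  0.2 -0. ] [-1.34  0.24  0.    1.34  0.    1.57]
[[ 0.974  0.229  0.   ]
 [ 0.229 -0.974 -0.   ]
 [ 0.     0.    -1.   ]]
tip shift in tool axes [ 443.6 -112.3   51.7]
```

```bash
python3 -m pendant '[{"x":37,"y":-9,"z":4,"claw":0},{"x":74,"y":-19,"z":9,"claw":0},{"x":111,"y":-28,"z":13,"claw":0},{"x":148,"y":-37,"z":17,"claw":0},{"x":185,"y":-47,"z":22,"claw":0},{"x":222,"y":-56,"z":26,"claw":0},{"x":259,"y":-65,"z":30,"claw":0},{"x":296,"y":-75,"z":34,"claw":0},{"x":333,"y":-84,"z":39,"claw":0},{"x":370,"y":-93,"z":43,"claw":0},{"x":407,"y":-103,"z":47,"claw":0},{"x":443.6,"y":-112.3,"z":51.7,"claw":0}]' 20; python3 -m pendant '[{"claw":0},{"claw":0},{"claw":0},{"claw":0}]'
python3 goto.py 520.5 -276 100; python3 - <<'E'
from h import *
d=manip.get_image("wrist"); save(d,"pics/w1.png")
print(proj(d,[(520.5,-276,80),(562.3,-260,80),(604.5,-245,80)])*1.5)
E
```

```text
1.75 [ 114.4 -486.8  404.7] tip [ 114.4 -486.8  231.7] open 85.49395482514188 F [ 0.3  0.2 -0. ] [-1.34  0.24  0.    1.34  0.    1.57]
[[ 0.974  0.229  0.   ]
 [ 0.229 -0.974 -0.   ]
 [ 0.     0.    -1.   ]]
tip shift in tool axes [ 443.6 -112.3  131.7]
[[-1027.83742066    46.4027112 ]
 [-1283.96743823    -3.4819917 ]
 [-1591.78901595   -59.51842601]]invalid input
invalid input
```

View pics/w1.png

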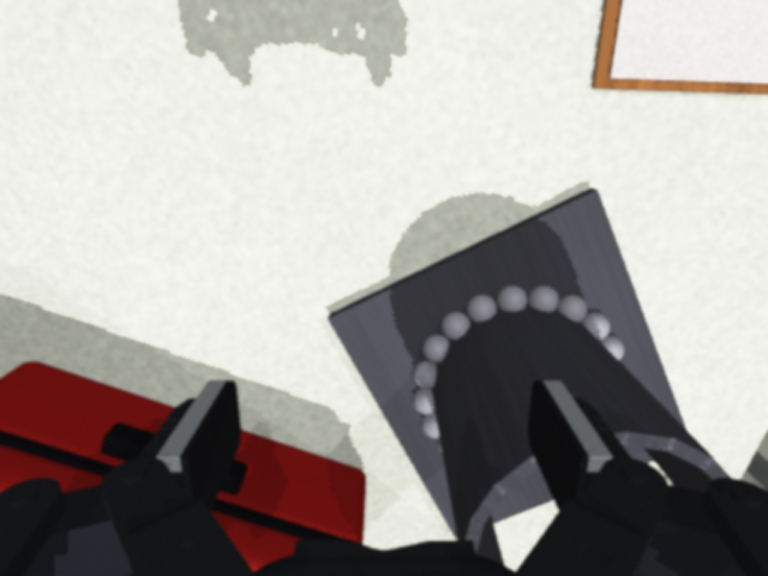

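The arm hasn't moved because the rows were refused. They probably need every field.

```bash
python3 -m pendant '[{"x":37,"y":-9,"z":4,"ax":0,"ay":0,"az":0,"claw":0},{"x":74,"y":-19,"z":9,"ax":0,"ay":0,"az":0,"claw":0},{"x":111,"y":-28,"z":13,"ax":0,"ay":0,"az":0,"claw":0},{"x":148,"y":-37,"z":17,"ax":0,"ay":0,"az":0,"claw":0},{"x":185,"y":-47,"z":22,"ax":0,"ay":0,"az":0,"claw":0},{"x":222,"y":-56,"z":26,"ax":0,"ay":0,"az":0,"claw":0},{"x":259,"y":-65,"z":30,"ax":0,"ay":0,"az":0,"claw":0},{"x":296,"y":-75,"z":34,"ax":0,"ay":0,"az":0,"claw":0},{"x":333,"y":-84,"z":39,"ax":0,"ay":0,"az":0,"claw":0},{"x":370,"y":-93,"z":43,"ax":0,"ay":0,"az":0,"claw":0},{"x":407,"y":-103,"z":47,"ax":0,"ay":0,"az":0,"claw":0},{"x":444,"y":-112,"z":52,"ax":0,"ay":0,"az":0,"claw":0}]' 20
python3 goto.py 520.5 -276 180
```

```text
time_s: 3.0
position: [522.3, -275.2, 352.7]
eef_rot: [0.993, 0.115, 0.0, 0.0]
force: [0.4, -0.6, 1.0]
opening: 0.1
3.0 [ 522.3 -275.2  352.7] tip [ 522.4 -275.2  179.7] open 0.05111366469295913 F [ 0.4 -0.6  1. ] [-0.48  0.44  0.16  1.29 -0.    2.43]
[[ 0.973  0.229  0.   ]
 [ 0.229 -0.973 -0.   ]
 [ 0.     0.    -1.   ]]
tip shift in tool axes [-2.   0.3 -0.3]
```

```bash
python3 -m pendant '[{"x":0,"y":0,"z":20,"ax":0,"ay":0,"az":0,"claw":0},{"x":0,"y":0,"z":45,"ax":0,"ay":0,"az":0,"claw":0},{"x":0,"y":0,"z":70,"ax":0,"ay":0,"az":0,"claw":0},{"x":0,"y":0,"z":80,"ax":0,"ay":0,"az":0,"claw":0},{"x":0,"y":0,"z":80,"ax":0,"ay":0,"az":0,"claw":0},{"x":0,"y":0,"z":80,"ax":0,"ay":0,"az":0,"claw":0}]'
python3 goto.py 520.5 -276 80; python3 - <<'E'
from h import *
d=manip.get_image("wrist"); save(d,"pics/w2.png")
print(proj(d,[(520.5,-276,80),(562.3,-260,80),(604.5,-245,80)])*1.5)
d=manip.get_image("top"); save(d,"pics/t2.png")
E
```

```text
time_s: 3.6
position: [521.3, -276.5, 273.6]
eef_rot: [0.993, 0.115, 0.0, 0.0]
force: [1.1, -0.9, 0.3]
opening: -0.1
3.6 [ 521.3 -276.5  273.6] tip [ 521.5 -276.6  100.6] open -0.11262259094518293 F [ 1.1 -0.9  0.3] [-0.49  0.5   0.03  1.1   0.    2.42]
[[ 0.974  0.229  0.001]
 [ 0.229 -0.974 -0.001]
 [ 0.001  0.001 -1.   ]]
tip shift in tool axes [-0.8 -0.8 20.6]
[[360.38311802 381.13624723]
 [239.11264309 362.81350463]
 [ 95.49385954 344.69268273]]
```

View pics/w2.png

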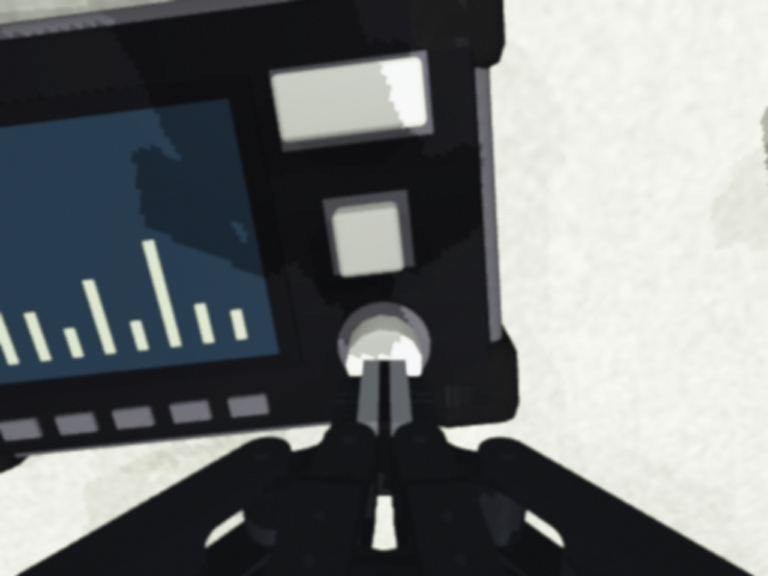

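The wrist view confirms the keys within about 2 mm: square at (368,239) against a predicted (363,239). The closed tip sits over the round key. Now I'll press it about 6 mm.

```bash
python3 -m pendant '[{"x":-0.5,"y":-0.5,"z":8,"ax":0,"ay":0,"az":0,"claw":0},{"x":-0.5,"y":-0.5,"z":14,"ax":0,"ay":0,"az":0,"claw":0},{"x":-0.5,"y":-0.5,"z":18,"ax":0,"ay":0,"az":0,"claw":0},{"x":-0.5,"y":-0.5,"z":20,"ax":0,"ay":0,"az":0,"claw":0},{"x":-0.5,"y":-0.5,"z":22,"ax":0,"ay":0,"az":0,"claw":0},{"x":-0.5,"y":-0.5,"z":24,"ax":0,"ay":0,"az":0,"claw":0},{"x":-0.5,"y":-0.5,"z":25,"ax":0,"ay":0,"az":0,"claw":0},{"x":-0.5,"y":-0.5,"z":25,"ax":0,"ay":0,"az":0,"claw":0}]'
python3 goto.py 520.5 -276 74
```

```text
time_s: 4.5
position: [520.1, -275.6, 248.2]
eef_rot: [0.993, 0.115, -0.0, -0.0]
force: [-4.3, 1.8, 6.4]
opening: -0.3
4.5 [ 520.1 -275.6  248.2] tip [ 520.  -275.6   75.2] open -0.3122305795330953 F [-4.3  1.8  6.4] [-0.49  0.52 -0.    1.05 -0.    2.42]
[[ 0.973  0.229 -0.   ]
 [ 0.229 -0.973  0.   ]
 [-0.    -0.    -1.   ]]
tip shift in tool axes [0.4 0.5 1.2]
```

```bash
python3 -m pendant '[{"x":0,"y":0,"z":1,"ax":0,"ay":0,"az":0,"claw":0},{"x":0,"y":0,"z":1,"ax":0,"ay":0,"az":0,"claw":0}]'
python3 goto.py 520.5 -276 74
```

```text
time_s: 4.7
position: [520.1, -275.6, 247.4]
eef_rot: [0.993, 0.115, -0.0, -0.0]
force: [-3.8, 2.0, 6.7]
opening: 0.1
4.7 [ 520.1 -275.6  247.4] tip [ 520.  -275.6   74.4] open 0.1208327709665059 F [-3.8  2.   6.7] [-0.49  0.52 -0.    1.05 -0.    2.42]
[[ 0.973  0.229 -0.   ]
 [ 0.229 -0.973  0.   ]
 [-0.    -0.    -1.   ]]
tip shift in tool axes [0.4 0.5 0.4]
```

```bash
python3 -m pendant '[{"x":0,"y":0,"z":-5,"ax":0,"ay":0,"az":0,"claw":0},{"x":0,"y":0,"z":-20,"ax":0,"ay":0,"az":0,"claw":0},{"x":0,"y":0,"z":-50,"ax":0,"ay":0,"az":0,"claw":0},{"x":0,"y":0,"z":-80,"ax":0,"ay":0,"az":0,"claw":0},{"x":0,"y":0,"z":-100,"ax":0,"ay":0,"az":0,"claw":0},{"x":0,"y":0,"z":-100,"ax":0,"ay":0,"az":0,"claw":0}]'
python3 goto.py 546 238 150
python3 - <<'E'
from h import *
d=manip.get_image("wrist"); save(d,"pics/w3.png")
E
```

```text
time_s: 5.3
position: [521.6, -276.4, 350.4]
eef_rot: [0.993, 0.115, 0.003, 0.002]
force: [-0.4, -0.4, -0.3]
opening: 0.3
5.3 [ 521.6 -276.4  350.4] tip [ 522.8 -277.   177.4] open 0.2736518388853798 F [-0.4 -0.4 -0.3] [-0.49  0.44  0.15  1.27  0.    2.42]
[[ 0.973  0.229  0.007]
 [ 0.229 -0.973 -0.004]
 [ 0.006  0.005 -1.   ]]
tip shift in tool axes [ 140.2 -496.2   25.6]
```

View pics/w3.png

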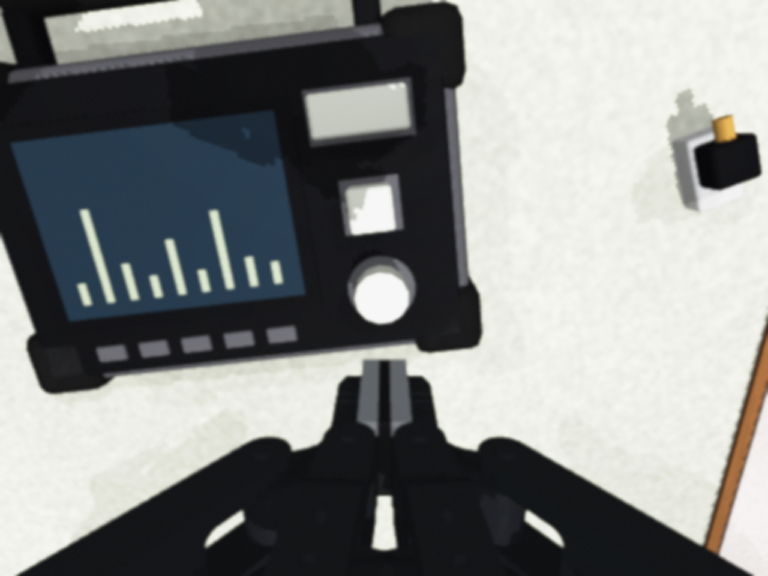

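The round key is back up at (382,295). Next I'll traverse to the narrow probe.

```bash
python3 -m pendant '[{"x":6,"y":-22,"z":0,"ax":0,"ay":0,"az":-3,"claw":0},{"x":18,"y":-64,"z":0,"ax":0,"ay":0,"az":-7,"claw":0},{"x":31,"y":-109,"z":0,"ax":0,"ay":0,"az":-11,"claw":0},{"x":44,"y":-154,"z":0,"ax":0,"ay":0,"az":-15,"claw":0},{"x":56,"y":-199,"z":0,"ax":0,"ay":0,"az":-19,"claw":0},{"x":69,"y":-244,"z":0,"ax":0,"ay":0,"az":-23,"claw":0},{"x":82,"y":-289,"z":0,"ax":0,"ay":0,"az":-27,"claw":0},{"x":94,"y":-334,"z":0,"ax":0,"ay":0,"az":-31,"claw":0},{"x":107,"y":-379,"z":0,"ax":0,"ay":0,"az":-35,"claw":0},{"x":119,"y":-424,"z":0,"ax":0,"ay":0,"az":-38,"claw":0},{"x":130,"y":-462,"z":0,"ax":0,"ay":0,"az":-40,"claw":0},{"x":140,"y":-496,"z":0,"ax":0,"ay":0,"az":-42,"claw":0}]'
python3 -m pendant '[{"x":0,"y":0,"z":0,"ax":0,"ay":0,"az":0,"claw":0},{"x":0,"y":0,"z":0,"ax":0,"ay":0,"az":0,"claw":0}]'
python3 goto.py 546 238 100
python3 - <<'E'
from h import *
d=manip.get_image("wrist"); save(d,"pics/w4.png")
print(proj(d,[(546,238,71),(490,152,71)])*1.5)
E
```

```text
time_s: 6.55
position: [542.6, 241.3, 344.5]
eef_rot: [0.885, 0.465, -0.001, -0.0]
force: [0.6, 0.7, 0.2]
opening: -0.1
time_s: 6.75
position: [542.7, 239.8, 344.6]
eef_rot: [0.886, 0.464, -0.002, 0.0]
force: [-0.0, 0.1, -0.0]
opening: 0.1
6.75 [542.7 239.8 344.6] tip [542.2 239.5 171.6] open 0.1269778022393061 F [-0.   0.1 -0. ] [ 0.42  0.46  0.16  1.28 -0.    2.59]
[[ 0.569  0.822 -0.003]
 [ 0.822 -0.569 -0.002]
 [-0.003 -0.001 -1.   ]]
tip shift in tool axes [ 1.2  4.1 71.6]
[[285.14211052 390.48374332]
 [455.56577948 394.65725344]]
```

View pics/w4.png

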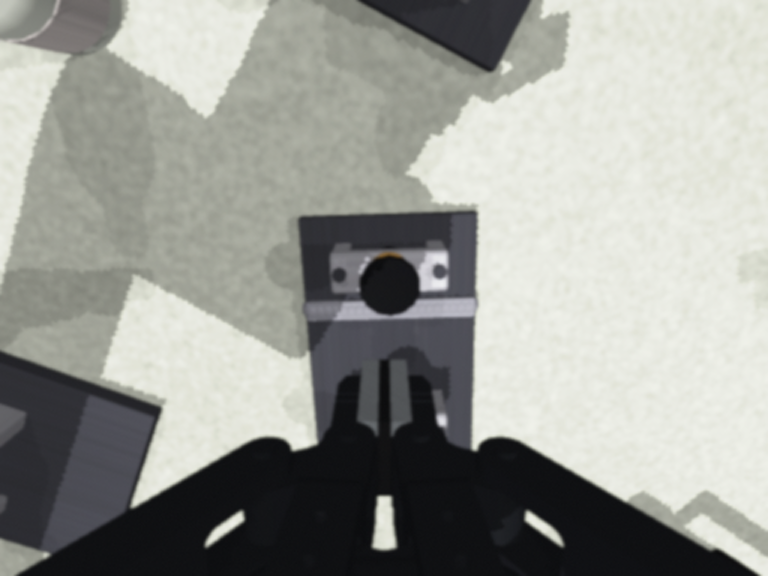

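The cap shows at (390,285), exactly as predicted. Descending onto it.

```bash
python3 -m pendant '[{"x":1,"y":4,"z":20,"ax":0,"ay":0,"az":0,"claw":0},{"x":1,"y":4,"z":45,"ax":0,"ay":0,"az":0,"claw":0},{"x":1,"y":4,"z":70,"ax":0,"ay":0,"az":0,"claw":0},{"x":1,"y":4,"z":85,"ax":0,"ay":0,"az":0,"claw":0},{"x":1,"y":4,"z":90,"ax":0,"ay":0,"az":0,"claw":0},{"x":1,"y":4,"z":90,"ax":0,"ay":0,"az":0,"claw":0},{"x":1,"y":4,"z":90,"ax":0,"ay":0,"az":0,"claw":0}]'
python3 goto.py 546 238 58
```

```text
time_s: 7.5
position: [547.5, 237.0, 257.6]
eef_rot: [0.886, 0.463, 0.001, 0.0]
force: [0.4, 0.6, -0.1]
opening: 0.2
7.5 [547.5 237.  257.6] tip [547.8 237.1  84.6] open 0.1777540514040766 F [ 0.4  0.6 -0.1] [ 0.41  0.53  0.03  1.08 -0.    2.59]
[[ 0.571  0.821  0.001]
 [ 0.821 -0.571  0.   ]
 [ 0.001  0.001 -1.   ]]
tip shift in tool axes [-0.3 -2.  26.6]
```

```bash
python3 -m pendant '[{"x":0,"y":-1,"z":4,"ax":0,"ay":0,"az":0,"claw":0},{"x":0,"y":-1,"z":7,"ax":0,"ay":0,"az":0,"claw":0},{"x":0,"y":-1,"z":10,"ax":0,"ay":0,"az":0,"claw":0},{"x":0,"y":-1,"z":13,"ax":0,"ay":0,"az":0,"claw":0},{"x":0,"y":-1,"z":16,"ax":0,"ay":0,"az":0,"claw":0},{"x":0,"y":-1,"z":18,"ax":0,"ay":0,"az":0,"claw":0},{"x":0,"y":-1,"z":20,"ax":0,"ay":0,"az":0,"claw":0},{"x":0,"y":-1,"z":20,"ax":0,"ay":0,"az":0,"claw":0}]'
python3 goto.py 546 238 58
```

```text
time_s: 8.3
position: [546.2, 238.2, 236.4]
eef_rot: [0.886, 0.463, -0.0, -0.0]
force: [0.0, 0.4, 1.2]
opening: 0.0
8.3 [546.2 238.2 236.4] tip [546.2 238.3  63.4] open 0.032533610198274186 F [0.  0.4 1.2] [0.41 0.55 0.01 1.03 0.   2.59]
[[ 0.57   0.821 -0.   ]
 [ 0.821 -0.57   0.   ]
 [-0.    -0.    -1.   ]]
tip shift in tool axes [-0.3 -0.   5.4]
```

```bash
python3 -m pendant '[{"x":0,"y":0,"z":1.5,"ax":0,"ay":0,"az":0,"claw":0},{"x":0,"y":0,"z":3,"ax":0,"ay":0,"az":0,"claw":0},{"x":0,"y":0,"z":4,"ax":0,"ay":0,"az":0,"claw":0},{"x":0,"y":0,"z":5,"ax":0,"ay":0,"az":0,"claw":0},{"x":0,"y":0,"z":5,"ax":0,"ay":0,"az":0,"claw":0},{"x":0,"y":0,"z":5,"ax":0,"ay":0,"az":0,"claw":0}]'
python3 goto.py 546 238 58
```

```text
time_s: 8.9
position: [546.3, 238.3, 232.4]
eef_rot: [0.886, 0.463, 0.0, -0.0]
force: [-0.7, -0.1, 5.6]
opening: -0.0
8.9 [546.3 238.3 232.4] tip [546.5 238.3  59.4] open -0.03650155101385118 F [-0.7 -0.1  5.6] [0.41 0.55 0.   1.02 0.   2.59]
[[ 0.57   0.821  0.001]
 [ 0.821 -0.57   0.   ]
 [ 0.001  0.    -1.   ]]
tip shift in tool axes [-0.5 -0.2  1.4]
```

```bash
python3 -m pendant '[{"x":0,"y":0,"z":1,"ax":0,"ay":0,"az":0,"claw":0},{"x":0,"y":0,"z":1.5,"ax":0,"ay":0,"az":0,"claw":0},{"x":0,"y":0,"z":1.5,"ax":0,"ay":0,"az":0,"claw":0},{"x":0,"y":0,"z":1.5,"ax":0,"ay":0,"az":0,"claw":0}]'
python3 -m pendant '[{"x":0,"y":0,"z":-5,"ax":0,"ay":0,"az":0,"claw":0},{"x":0,"y":0,"z":-15,"ax":0,"ay":0,"az":0,"claw":0},{"x":0,"y":0,"z":-35,"ax":0,"ay":0,"az":0,"claw":0},{"x":0,"y":0,"z":-50,"ax":0,"ay":0,"az":0,"claw":0},{"x":0,"y":0,"z":-50,"ax":0,"ay":0,"az":0,"claw":0}]'
python3 goto.py 490 152 110
python3 - <<'E'
from h import *
d=manip.get_image("wrist"); save(d,"pics/w5.png")
print(proj(d,[(546,238,60),(490,152,71)])*1.5)
E
```

```text
time_s: 9.3
position: [546.4, 238.3, 231.3]
eef_rot: [0.886, 0.463, 0.001, 0.0]
force: [-1.9, -1.0, 8.1]
opening: 0.1
time_s: 9.8
position: [547.1, 238.5, 282.7]
eef_rot: [0.886, 0.463, 0.002, 0.0]
force: [1.2, 0.5, -0.7]
opening: 0.4
9.8 [547.1 238.5 282.7] tip [547.9 238.9 109.7] open 0.3551982712055874 F [ 1.2  0.5 -0.7] [ 0.41  0.5   0.07  1.13 -0.    2.59]
[[ 0.57   0.821  0.004]
 [ 0.821 -0.57   0.002]
 [ 0.004  0.002 -1.   ]]
tip shift in tool axes [-104.3    2.    -0.7]
[[330.49435989 379.27361352]
 [548.19336838 386.3131413 ]]
```

View pics/w5.png

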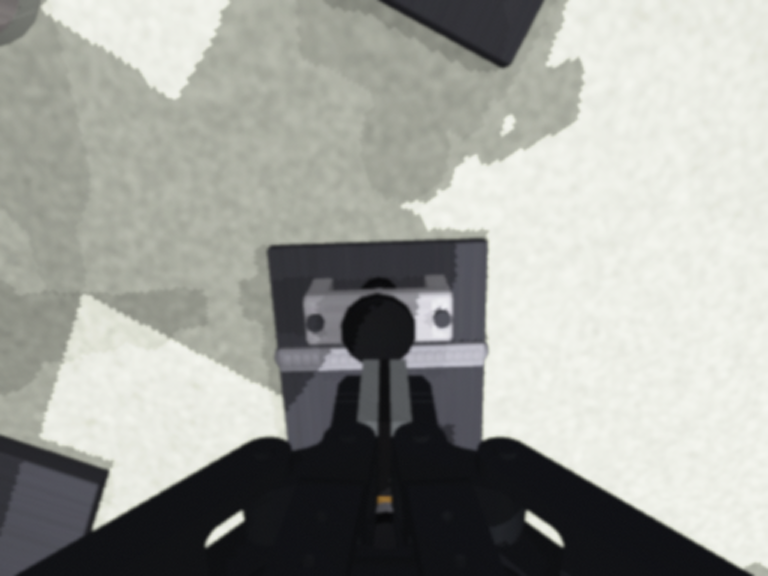

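The narrow cap now sits at (378,330), matching the 60 mm height prediction. Moving to the wide probe.

```bash
python3 -m pendant '[{"x":-20,"y":1,"z":0,"ax":0,"ay":0,"az":0,"claw":0},{"x":-50,"y":2,"z":0,"ax":0,"ay":0,"az":0,"claw":0},{"x":-80,"y":2,"z":0,"ax":0,"ay":0,"az":0,"claw":0},{"x":-98,"y":2.5,"z":0,"ax":0,"ay":0,"az":0,"claw":0},{"x":-103.5,"y":2.5,"z":0,"ax":0,"ay":0,"az":0,"claw":0},{"x":-103.5,"y":2.5,"z":10,"ax":0,"ay":0,"az":0,"claw":0},{"x":-103.5,"y":2.5,"z":20,"ax":0,"ay":0,"az":0,"claw":0},{"x":-103.5,"y":2.5,"z":26,"ax":0,"ay":0,"az":0,"claw":0},{"x":-103.5,"y":2.5,"z":26,"ax":0,"ay":0,"az":0,"claw":0},{"x":-103.5,"y":2.5,"z":26,"ax":0,"ay":0,"az":0,"claw":0}]'
python3 goto.py 490 152 58
python3 - <<'E'
from h import *
d=manip.get_image("wrist"); save(d,"pics/w6.png")
print(proj(d,[(546,238,60),(490,152,71)])*1.5)
E
```

```text
time_s: 10.85
position: [489.4, 152.2, 253.6]
eef_rot: [0.886, 0.464, -0.0, -0.0]
force: [0.3, 0.3, -0.3]
opening: -0.2
10.85 [489.4 152.2 253.6] tip [489.2 152.2  80.6] open -0.15404091932316097 F [ 0.3  0.3 -0.3] [ 0.3   0.38 -0.21  0.98  0.    2.48]
[[ 0.57   0.822 -0.001]
 [ 0.822 -0.57  -0.   ]
 [-0.001 -0.001 -1.   ]]
tip shift in tool axes [ 0.3  0.7 22.6]
[[ 40.5009605  373.97358552]
 [371.24653812 383.85055775]]
```

View pics/w6.png

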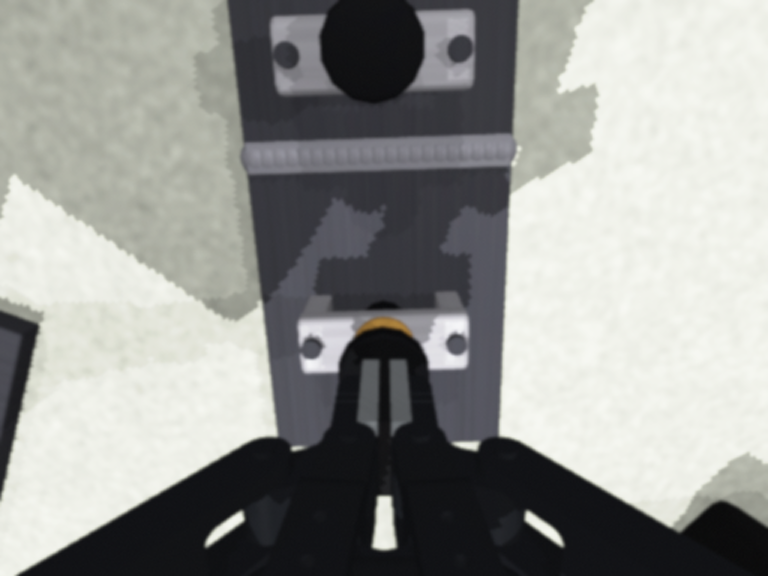

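The tip is centred on the wide cap (384,~370), and the narrow cap at (372,45) is down. Pressing now.

```bash
python3 -m pendant '[{"x":0,"y":0,"z":4,"ax":0,"ay":0,"az":0,"claw":0},{"x":0,"y":0,"z":7,"ax":0,"ay":0,"az":0,"claw":0},{"x":0,"y":0,"z":10,"ax":0,"ay":0,"az":0,"claw":0},{"x":0,"y":0,"z":13,"ax":0,"ay":0,"az":0,"claw":0},{"x":0,"y":0,"z":16,"ax":0,"ay":0,"az":0,"claw":0},{"x":0,"y":0,"z":18,"ax":0,"ay":0,"az":0,"claw":0},{"x":0,"y":0,"z":20,"ax":0,"ay":0,"az":0,"claw":0},{"x":0,"y":0,"z":21.5,"ax":0,"ay":0,"az":0,"claw":0},{"x":0,"y":0,"z":23,"ax":0,"ay":0,"az":0,"claw":0},{"x":0,"y":0,"z":23,"ax":0,"ay":0,"az":0,"claw":0},{"x":0,"y":0,"z":23,"ax":0,"ay":0,"az":0,"claw":0}]'
python3 goto.py 490 152 58
```

```text
time_s: 12.0
position: [489.4, 151.8, 231.9]
eef_rot: [0.886, 0.463, 0.0, 0.0]
force: [-1.8, -1.5, 7.3]
opening: -0.1
12.0 [489.4 151.8 231.9] tip [489.5 151.9  58.9] open -0.11682497172263596 F [-1.8 -1.5  7.3] [ 0.3   0.41 -0.24  0.92  0.    2.48]
[[ 0.57   0.821  0.001]
 [ 0.821 -0.57   0.   ]
 [ 0.001  0.001 -1.   ]]
tip shift in tool axes [0.4 0.3 0.9]
```

Force is 7.3 N and the tip is at 58.9 mm, so the foot is on the plate. Next I'll lift, check, and go back to the bar key.

```bash
python3 -m pendant '[{"x":0,"y":0,"z":1,"ax":0,"ay":0,"az":0,"claw":0},{"x":0,"y":0,"z":1,"ax":0,"ay":0,"az":0,"claw":0},{"x":0,"y":0,"z":-5,"ax":0,"ay":0,"az":0,"claw":0},{"x":0,"y":0,"z":-20,"ax":0,"ay":0,"az":0,"claw":0},{"x":0,"y":0,"z":-50,"ax":0,"ay":0,"az":0,"claw":0},{"x":0,"y":0,"z":-80,"ax":0,"ay":0,"az":0,"claw":0},{"x":0,"y":0,"z":-110,"ax":0,"ay":0,"az":0,"claw":0},{"x":0,"y":0,"z":-120,"ax":0,"ay":0,"az":0,"claw":0},{"x":0,"y":0,"z":-120,"ax":0,"ay":0,"az":0,"claw":0}]'
python3 goto.py 604.5 -245 175
python3 - <<'E'
from h import *
d=manip.get_image("wrist"); save(d,"pics/w7.png")
print(proj(d,[(546,238,60),(490,152,60)])*1.5)
E
```

```text
time_s: 12.9
position: [489.8, 151.9, 352.5]
eef_rot: [0.886, 0.463, 0.002, 0.0]
force: [-0.2, 0.3, 0.3]
opening: -0.1
12.9 [489.8 151.9 352.5] tip [490.3 152.1 179.5] open -0.07145849197204929 F [-0.2  0.3  0.3] [ 0.3   0.29 -0.06  1.21  0.    2.48]
[[ 0.57   0.821  0.003]
 [ 0.821 -0.57   0.001]
 [ 0.003  0.002 -1.   ]]
tip shift in tool axes [-261.   320.3    4.4]
[[ 74.24006664 375.12803711]
 [277.69752026 381.60556777]]
```

View pics/w7.png

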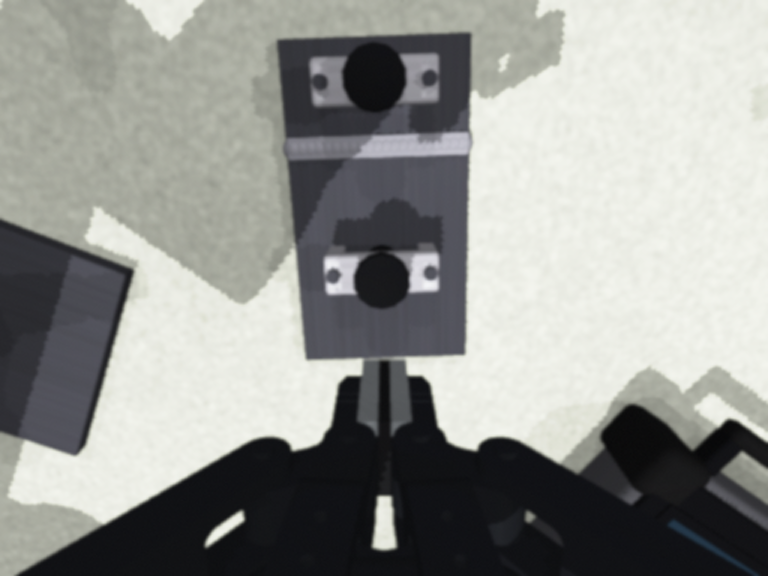

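Both caps are down with the collars hidden (374,77 and 381,280), and the plate is where it was. Going to the bar key.

```bash
python3 -m pendant '[{"x":-12,"y":15,"z":0,"ax":0,"ay":0,"az":3,"claw":0},{"x":-36,"y":44,"z":0,"ax":0,"ay":0,"az":6,"claw":0},{"x":-61,"y":75,"z":0,"ax":0,"ay":0,"az":9,"claw":0},{"x":-86,"y":106,"z":0,"ax":0,"ay":0,"az":12,"claw":0},{"x":-111,"y":137,"z":0,"ax":0,"ay":0,"az":16,"claw":0},{"x":-136,"y":168,"z":0,"ax":0,"ay":0,"az":19,"claw":0},{"x":-161,"y":198,"z":0,"ax":0,"ay":0,"az":22,"claw":0},{"x":-186,"y":229,"z":0,"ax":0,"ay":0,"az":25,"claw":0},{"x":-211,"y":259,"z":0,"ax":0,"ay":0,"az":28,"claw":0},{"x":-236,"y":290,"z":0,"ax":0,"ay":0,"az":31,"claw":0},{"x":-252,"y":309,"z":0,"ax":0,"ay":0,"az":34,"claw":0},{"x":-261,"y":320,"z":0,"ax":0,"ay":0,"az":35,"claw":0}]'
python3 -m pendant '[{"x":0,"y":0,"z":0,"ax":0,"ay":0,"az":0,"claw":0},{"x":0,"y":0,"z":0,"ax":0,"ay":0,"az":0,"claw":0}]'
python3 goto.py 604.5 -245 100
python3 - <<'E'
from h import *
d=manip.get_image("wrist"); save(d,"pics/w8.png")
print(proj(d,[(520.5,-276,80),(562.3,-260,80),(604.5,-245,80)])*1.5)
E
```

```text
time_s: 14.15
position: [602.9, -247.6, 347.6]
eef_rot: [0.985, 0.174, -0.002, -0.001]
force: [1.2, -0.3, 0.2]
opening: 0.0
time_s: 14.35
position: [602.8, -244.9, 348.8]
eef_rot: [0.984, 0.176, -0.002, -0.001]
force: [0.3, -0.2, 0.1]
opening: -0.0
14.35 [ 602.8 -244.9  348.8] tip [ 602.2 -244.5  175.8] open -0.004333530736381386 F [ 0.3 -0.2  0.1] [-0.39  0.57  0.36  1.36  0.    2.4 ]
[[ 0.938  0.346 -0.004]
 [ 0.346 -0.938  0.002]
 [-0.003 -0.003 -1.   ]]
tip shift in tool axes [ 2.3  1.5 75.8]
[[439.95636891 386.0102316 ]
 [367.36811994 385.11592919]
 [286.62755714 386.28049918]]
```

View pics/w8.png

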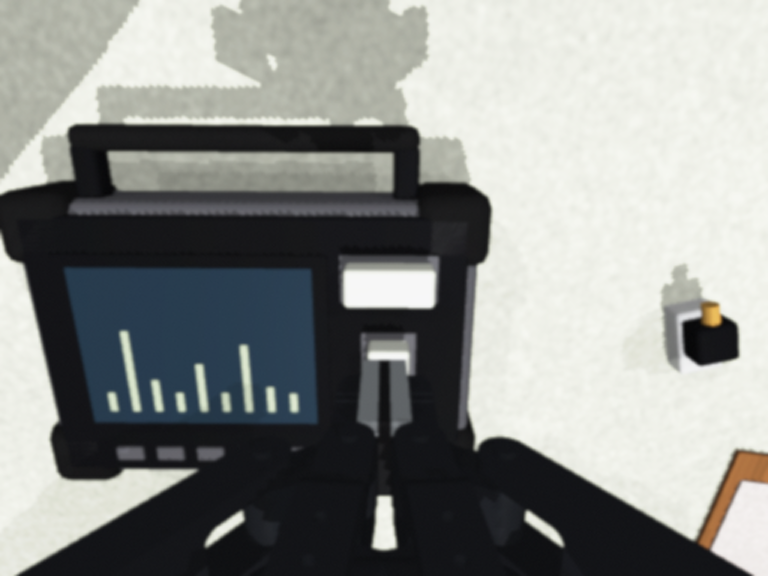

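The bar key is seen at (390,287) against a predicted (386,287), so the aim is good. Descending to just above it.

```bash
python3 -m pendant '[{"x":2,"y":2,"z":20,"ax":0,"ay":0,"az":0,"claw":0},{"x":2,"y":2,"z":45,"ax":0,"ay":0,"az":0,"claw":0},{"x":2,"y":2,"z":68,"ax":0,"ay":0,"az":0,"claw":0},{"x":2,"y":2,"z":80,"ax":0,"ay":0,"az":0,"claw":0},{"x":2,"y":2,"z":80,"ax":0,"ay":0,"az":0,"claw":0},{"x":2,"y":2,"z":80,"ax":0,"ay":0,"az":0,"claw":0}]'
python3 goto.py 604.5 -245 74
python3 - <<'E'
from h import *
d=manip.get_image("wrist"); save(d,"pics/w9.png")
E
```

```text
time_s: 15.0
position: [606.0, -245.8, 271.9]
eef_rot: [0.984, 0.176, 0.0, 0.0]
force: [-0.3, 0.1, 0.4]
opening: -0.2
15.0 [ 606.  -245.8  271.9] tip [ 606.1 -245.8   98.9] open -0.21611804934699755 F [-0.3  0.1  0.4] [-0.39  0.62  0.24  1.19  0.    2.4 ]
[[ 0.938  0.347  0.001]
 [ 0.347 -0.938 -0.   ]
 [ 0.     0.    -1.   ]]
tip shift in tool axes [-1.3 -1.3 24.9]
```

View pics/w9.png

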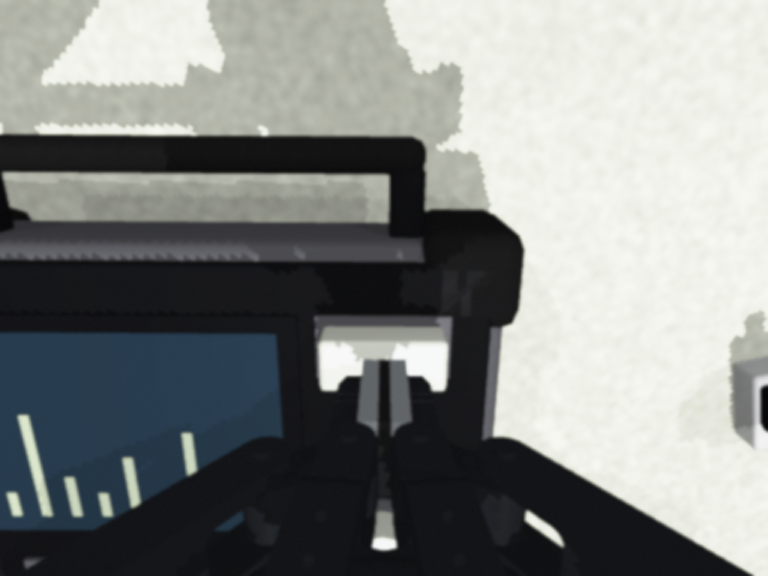

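The tip is over the bar key, which is centred at about (384,358). Pressing.

```bash
python3 -m pendant '[{"x":-0.5,"y":0,"z":6,"ax":0,"ay":0,"az":0,"claw":0},{"x":-0.5,"y":0,"z":11,"ax":0,"ay":0,"az":0,"claw":0},{"x":-0.5,"y":0,"z":15,"ax":0,"ay":0,"az":0,"claw":0},{"x":-0.5,"y":0,"z":18,"ax":0,"ay":0,"az":0,"claw":0},{"x":-0.5,"y":0,"z":20,"ax":0,"ay":0,"az":0,"claw":0},{"x":-0.5,"y":0,"z":22,"ax":0,"ay":0,"az":0,"claw":0},{"x":-0.5,"y":0,"z":23.5,"ax":0,"ay":0,"az":0,"claw":0},{"x":-0.5,"y":0,"z":23.5,"ax":0,"ay":0,"az":0,"claw":0},{"x":-0.5,"y":0,"z":23.5,"ax":0,"ay":0,"az":0,"claw":0}]'
python3 goto.py 604.5 -245 74
```

```text
time_s: 15.95
position: [605.1, -246.5, 248.5]
eef_rot: [0.984, 0.176, 0.0, 0.0]
force: [-3.3, 0.4, 5.5]
opening: 0.3
15.95 [ 605.1 -246.5  248.5] tip [ 605.2 -246.5   75.5] open 0.3181186987610729 F [-3.3  0.4  5.5] [-0.39  0.64  0.21  1.14 -0.    2.4 ]
[[ 0.938  0.346  0.   ]
 [ 0.346 -0.938 -0.   ]
 [ 0.     0.    -1.   ]]
tip shift in tool axes [-0.1 -1.6  1.5]
```

The reading is 5.5 N with the tip at 75.5 mm, so the key is about 4.5 mm down. I'll push a little further, then lift off.

```bash
python3 -m pendant '[{"x":0,"y":0,"z":1,"ax":0,"ay":0,"az":0,"claw":0},{"x":0,"y":0,"z":1.5,"ax":0,"ay":0,"az":0,"claw":0},{"x":0,"y":0,"z":1.5,"ax":0,"ay":0,"az":0,"claw":0}]'
python3 -m pendant '[{"x":0,"y":0,"z":-5,"ax":0,"ay":0,"az":0,"claw":0},{"x":0,"y":0,"z":-20,"ax":0,"ay":0,"az":0,"claw":0},{"x":0,"y":0,"z":-50,"ax":0,"ay":0,"az":0,"claw":0},{"x":0,"y":0,"z":-90,"ax":0,"ay":0,"az":0,"claw":0},{"x":-10,"y":0,"z":-130,"ax":0,"ay":0,"az":0,"claw":0},{"x":-40,"y":0,"z":-150,"ax":0,"ay":0,"az":0,"claw":0},{"x":-80,"y":0,"z":-160,"ax":0,"ay":0,"az":0,"claw":0},{"x":-110,"y":0,"z":-160,"ax":0,"ay":0,"az":0,"claw":0},{"x":-120,"y":0,"z":-160,"ax":0,"ay":0,"az":0,"claw":0},{"x":-120,"y":0,"z":-160,"ax":0,"ay":0,"az":0,"claw":0},{"x":-120,"y":0,"z":-160,"ax":0,"ay":0,"az":0,"claw":0}]'
python3 - <<'E'
from h import *
d=manip.get_image("wrist"); save(d,"pics/w10.png")
print(proj(d,[(520.5,-276,80),(562.3,-260,80),(604.5,-245,80)])*1.5)
d=manip.get_image("scene"); save(d,"pics/s10.png")
print(manip.state()["force"].round(1))
E
```

```text
time_s: 16.25
position: [605.1, -246.5, 247.3]
eef_rot: [0.984, 0.176, 0.0, 0.0]
force: [-3.4, 0.7, 6.3]
opening: 0.2
time_s: 17.35
position: [493.4, -287.9, 405.9]
eef_rot: [0.984, 0.176, 0.0, -0.0]
force: [0.1, -0.0, -0.9]
opening: 0.4
[[212.97911281 380.38881451]
 [133.74577061 379.28469281]
 [ 46.29480366 380.07936509]]
[ 0.5 -0.1 -0.4]
```

View pics/w10.png

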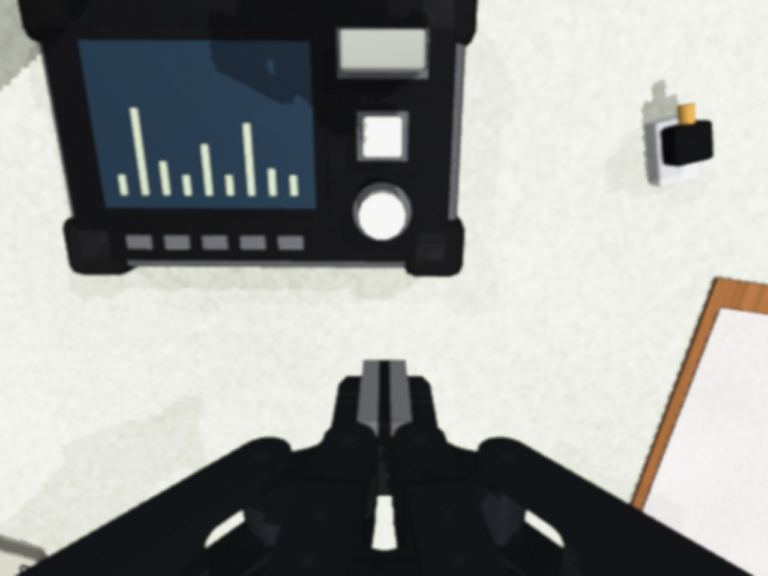

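View pics/s10.png

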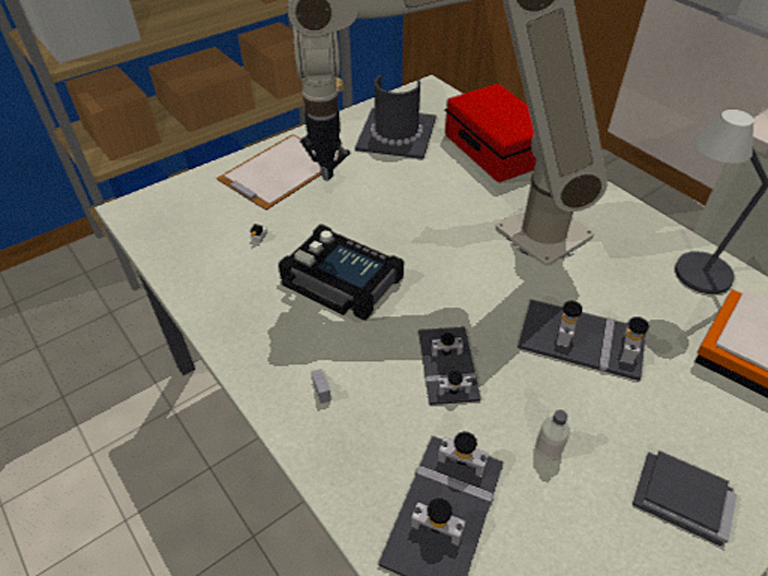

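All three keys are up at their original places: round (382,214), square (382,137), bar (382,50). In the scene view both probes on the small plate are down and nothing else has moved. The arm is clear, so I'm handing in.

```bash
python3 -c "
from bench import manip
print(manip.close_job())"
```

```text
the job is handed in; nothing more can be done
None
```

The reading is taken and the job is handed in, at about 17.5 s on the clock. With the shut fingertips I pressed the round key, then the narrow-side and wide-side probes on the smallest plate, then the bar key. The hand-in reported no verdict.

**Forces:** vertical readings at the end of each press, all well under 25 N:

| Press | Force (N) |
|---|---|
| Round key | 6.7 |
| Narrow-side probe | 8.1 |
| Wide-side probe | 7.3 (then pushed 1 mm further, not read) |
| Bar key | 6.3 |

During the two key presses the wrist also read 3 to 4 N sideways.

**Last checks:**
- **Keys:** all three showed at their original places with the tops up, within about 3 mm of the predicted positions.
- **Probes:** both caps were down, with their orange collars hidden.
- **Other things:** the tester, plate and bystanders looked unmoved, judged by eye from the pictures.
- **Arm:** it was clear of everything, with the wrist force near zero.

**What went wrong:** my first move command was refused because its rows lacked some fields. It moved nothing, and I re-sent it in full.

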